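Hang the sharps container on the accessory rail

ROBOT

A 6-joint arm with a two-finger parallel gripper is mounted at the origin on the work surface. World frame = base frame: x ahead of the robot, y to its left, z up, the work surface at z = 0. Lengths are in m, angles in rad, forces in N, time in s.
With the tool pointing down it reaches from about 0.4 to 0.825 m from the base axis. Payload 7 kg.
Tool frame: the origin (TCP) lies midway between the tips of the shut fingers; the grasp point (between the pads) lies 19 mm behind it (r.grip_depth is the distance from the TCP to the grasp point, in m); z points along the fingers, y is the line along which they close (so a half turn about z gives the same grasp; the last joint's range is limited). The gripper opens to 88 mm and grips with 3 to 60 N. Pads are 19 mm wide; open, the fingers measure 130 mm over their backs; the gripper's body (78 mm by 193 mm) begins 47 mm behind the grasp point.
Start: joints at [-0.981, 0.359, 0.012, 0, -1.224, -0.288], TCP at [0.201, -0.644, 0.227] pointing down, gripper open.
Joint ranges: [-3.07, 3.07], [-1.43, 2.12], [-1.02, 1.25], [-3.03, 1.67], [-3.05, -0], [-3.03, 3.03]. Speed limits (rad/s): [2.39, 2.39, 3.01, 3.14, 3.14, 3.14].

INTERFACE

Orientations are given as a unit quaternion [w, x, y, z].
In Python, from plant import r, camera, job, find_in gives the robot as it stands.
- The arm moves only by the shell command python3 -m handwheel 'ROWS'. ROWS is a JSON object of lists of equal length, an entry for each row: "claw": the finger opening in mm, from 0 to 87.6; "delta_pos": the shift along the tool's x, y, z in mm, a list of three; "twist": the turn, a rotation vector about the tool's x, y, z in degrees, a list of three. A call has 1 to 10 rows; each row is the pose to reach, as a shift and turn from the pose commanded when the call began, along the tool's axes at that moment; what a row does not reach only later rows make up. A row lasts 1/8 s, in which the tool goes at most 62.5 mm and 10.7 degrees, less where a joint would pass 70% of its speed; a pose out of reach is approached as far as the arm can. A call with a gripper value outside its range is refused whole. The fingers move at their own pace and stop on an object; the grip force is fixed at half the most. Time passes only in rows, so rows that repeat a pose let the fingers close. It gives the time, the measured TCP pose, the force, the opening and the grip force at its end, in the units of the state.
- r.sense(): the state, without advancing time (a new reading comes with each control period).
- camera(name): name is "side" or "top" or "wrist"; returns a dict with "frame" (384x512x3 uint8, red, green, blue), "K" (3x3 intrinsics, pixels), "xyz" and "orientation" of the camera in the world; the wrist camera has in their place "tool_from_camera" (4x4, takes a point from camera to tool coordinates, whose origin is the TCP and whose axes are the flange's). Camera axes: x right, y down, z forward; pixel columns grow to the right and rows downward; lengths in m; the calibration is good to about 2 mm. A picture is of the moment at which its call begins: read the wrist's pose just before it. There is no depth.
- job.close_job(): hands the job in; it is judged then, once.
Trained networks look in a picture, given as the dict that the camera call returned (one of the last four; its "shot" number tells which), for a name from the list of things; names that differ only in an ending like _2 or _b are one class to them, and where a whole thing is asked for, a point or a joint stands for the part that bears it (a point fixed in the world has none). Each returns a list of dicts, best first, with "conf" (0 to 1); they miss things now and then, are a little off and sometimes report something else, mostly with a low value. They report only what shows in the picture. A call takes as long as a camera call. They do not tell look-alikes from the thing itself.
- find_in(picture, query): "location" ([x, y, z] in m, in world coordinates, good to about 4 mm: the middle of the surface that is visible of it).
The state is a dict: "t": time; "joint_pos": joint angles; "joint_vel": joint speeds; "tau": joint torques, N m; "tool_pos": TCP position; "tool_rot": TCP orientation; "wrist_force": force on the tool from outside, world axes, zero at the start; "moment": the same for the moment, N m; "opening": finger opening in m; "gripper_force": force on a finger pad.
Only numpy, scipy, OpenCV 4.12 (cv2) and the standard library are available. Lean on these libraries where they do the work, as an engineer would, in place of code of your own. Each camera call takes 0.05 s, during which the arm holds its last target. There are 200 camera calls.

TASK

Hang the yellow sharps container on a free stretch of the accessory rail: lift it by its red handle over the rail's raised lip and lower it gently, never dropping it, until its hook sits fully home behind the lip. Keep the container upright all the way, leave it hanging straight on the rail without touching the wipes tub that hangs there, and do not disturb the tub or the hand-rub bottle.

Things in the scene. Friction and masses are not known exactly. Their poses are not given: they have to be found in the camera images.
- sharps_handle (a point): Centre of the red handle of the yellow sharps container, a loose box 102 deep x 116 wide x 150 mm to its lid, 0.2 to 0.45 kg. The handle is a bar 16 thick (x) x 96 long (y) x 14 mm high, 36 mm above the lid, 186 above the underside; 76 mm clear between its posts. Container axes: z up, x out of its back, where the black hook is, y along bar and hook. It starts standing on the counter.
- sharps_hook (a point): Top of the throat of the container's black hook; from the handle centre 64 mm along the container's x, 0 in y, 64 mm down. Hook 70 mm wide (y): an arm reaches back from the container and a tongue turns down. The throat opens downward, 24 mm wide (x, 12 mm either side of this point) at its mouth, narrowing like a V to 8 mm here, so it centres itself on the lip.
- sharps_tongue (a point): Middle of the lower end of the hook's downturned tongue, 28 mm below and 14.5 mm beyond sharps_hook; the tongue is 5 mm thick (x). This end must pass over the lip and go down behind it.
- sharps_buffer (a point): Outermost point of the rubber buffer near the container's foot, 102 mm straight below sharps_hook. When hung it leans on the grey buffer board, so the container hangs about 4 degrees off upright, its top forward.
- rail_lip (a point): Middle of the top edge of the rail's front lip, 170 mm above the counter. The rail is a fixed aluminium J channel 480 mm long along the stand's y; stand x goes from lip to back flange, -x faces the robot's side. Lip 4 mm thick, 6 mm bead on top; trough behind it 25 wide, 38 mm deep, its back flange 24 mm above the lip; black end caps 240 mm either way. Seated: sharps_hook lies on this edge.
- board_top (a point): Middle of the top front edge of the grey buffer board along the stand, 5 mm behind the lip's centre line (x); the board's face spans 45 to 120 mm above the counter.
- sharps: The whole sharps container; origin at the centre of its underside, 186 mm below sharps_handle. Hung, its x lies along the stand's x and its underside is 48 mm above the counter.
- stand: The fixed blue rail stand with two posts 410 mm apart; origin on the counter, 27 mm behind the lip's centre line, midway along the rail; same axes as rail_lip.
- tub: White wipes tub with green band and blue lid in a black hanger, 97 mm across and 156 mm high, hanging loose on the rail just as the container is to hang, anywhere along it; origin at the centre of its underside.
- tub_center (a point): Middle of the wipes tub, 80 mm above its underside. The free rail lies to the left and right of it; the larger side is at least 180 mm long.
- handrub: White hand-rub pump bottle with blue label, 67 mm across and 193 mm high, standing loose on the counter; origin at the centre of its underside.
Mind the look-alikes: they are no part of the job. What is meant by the sharps is not pink or turquoise, and is the smaller of those in its own colour.

How it is judged:
By the outcome, as a careful person would: the job done as asked, in the order asked, and still so for the second after the job is handed in, with the robot touching nothing.
It also fails if it takes over 48 s, if anything falls off the work surface, if the arm or the gripper's body presses on something with over 40 N, if the wrist force passes 120 N, or if a joint passes its speed limit or range.

## Working session

There is one attempt and no reset: what is moved stays moved. The work goes in short steps, Python scripts to look and compute and a shell command to move; the robot and the scene stay as the last step left them, time stands still between calls to the robot, and variables do not carry over. Pictures are saved under pics/ and viewed, at most 10 in all, crops included, and the job is handed in when it is done.

```bash
mkdir -p pics
cat > h.py <<'E'
import numpy as np, cv2
from plant import r, camera, job, find_in
from scipy.spatial.transform import Rotation as R
def rot(q): return R.from_quat([q[1],q[2],q[3],q[0]]).as_matrix()
def pose(c,s=None):
    if 'xyz' in c: 
        o=c['orientation']; o=np.array(o)
        return (o if o.shape==(3,3) else rot(o)), np.array(c['xyz'])
    s=s or r.sense(); T=np.array(c['tool_from_camera']); A=rot(s['tool_rot'])
    return A@T[:3,:3], A@T[:3,3]+np.array(s['tool_pos'])
def proj(c,p,s=None):
    M,o=pose(c,s); q=(np.atleast_2d(p)-o)@M; q=q@np.array(c['K']).T; return q[:,:2]/q[:,2:]
def ray(c,u,v,z,s=None):
    M,o=pose(c,s); d=M@np.linalg.solve(c['K'],[u,v,1]); return o+d*(z-o[2])/d[2]
E
python3 - <<'E'
from h import *
ims=[]
for n in ['top','side']:
    c=camera(n); ims.append(c['frame']); cv2.imwrite(f'pics/{n}1.png',cv2.resize(c['frame'][:,:,::-1],(768,576),interpolation=cv2.INTER_CUBIC))
    print(n,np.round(pose(c)[1],3))
    for q in ['sharps_handle','sharps_hook','rail_lip','board_top','tub_center','handrub','stand']:
        for d in find_in(c,q)[:4]:
            l=d['location']; print(q,round(d['conf'],2),np.round(l,3),np.round(proj(c,l)[0]))
s=r.sense();print(s['tool_pos'],s['tool_rot'],r.grip_depth,s['t'])
E
```

```text
top [ 0.347 -0.145  1.66 ]
sharps_handle 0.89 [ 0.448 -0.342  0.151] [315. 195.]
sharps_handle 0.85 [ 0.221 -0.272  0.203] [295. 265.]
sharps_handle 0.67 [0.685 0.091 0.132] [189. 123.]
sharps_handle 0.62 [ 0.317 -0.489  0.134] [358. 236.]
sharps_hook 0.92 [ 0.219 -0.27   0.197] [294. 266.]
sharps_hook 0.91 [ 0.448 -0.343  0.152] [316. 195.]
sharps_hook 0.67 [ 0.315 -0.493  0.128] [359. 236.]
sharps_hook 0.66 [0.363 0.137 0.215] [167. 218.]
board_top 0.86 [0.684 0.086 0.133] [190. 124.]
board_top 0.15 [ 0.451 -0.339  0.148] [314. 195.]
tub_center 0.63 [0.589 0.124 0.205] [174. 148.]
handrub 0.92 [ 0.634 -0.282  0.126] [298. 141.]
stand 0.85 [0.681 0.089 0.135] [189. 124.]
side [ 0.771 -0.18   1.116]
sharps_handle 0.9 [ 0.303 -0.525  0.142] [111. 167.]
sharps_handle 0.66 [ 0.233 -0.293  0.187] [189. 126.]
sharps_handle 0.63 [ 0.459 -0.337  0.156] [182. 209.]
sharps_handle 0.59 [0.399 0.129 0.212] [354. 156.]
sharps_hook 0.89 [ 0.304 -0.529  0.142] [110. 168.]
sharps_hook 0.84 [0.398 0.13  0.213] [354. 155.]
sharps_hook 0.62 [ 0.462 -0.342  0.149] [181. 211.]
sharps_hook 0.6 [ 0.232 -0.291  0.188] [189. 126.]
rail_lip 0.66 [0.685 0.084 0.128] [355. 273.]
board_top 0.75 [ 0.46  -0.337  0.15 ] [182. 210.]
board_top 0.59 [0.686 0.085 0.14 ] [357. 272.]
tub_center 0.95 [0.602 0.116 0.205] [368. 232.]
tub_center 0.5 [0.684 0.084 0.135] [356. 272.]
handrub 0.79 [ 0.653 -0.28   0.124] [213. 282.]
handrub 0.52 [0.683 0.086 0.13 ] [356. 271.]
stand 0.7 [0.686 0.086 0.133] [356. 273.]
[ 0.20060115 -0.64447284  0.22660473] [ 8.07980580e-06 -1.50323279e-01  9.88636895e-01 -2.68790868e-05] 0.0188 0.8
```

View pics/top1.png

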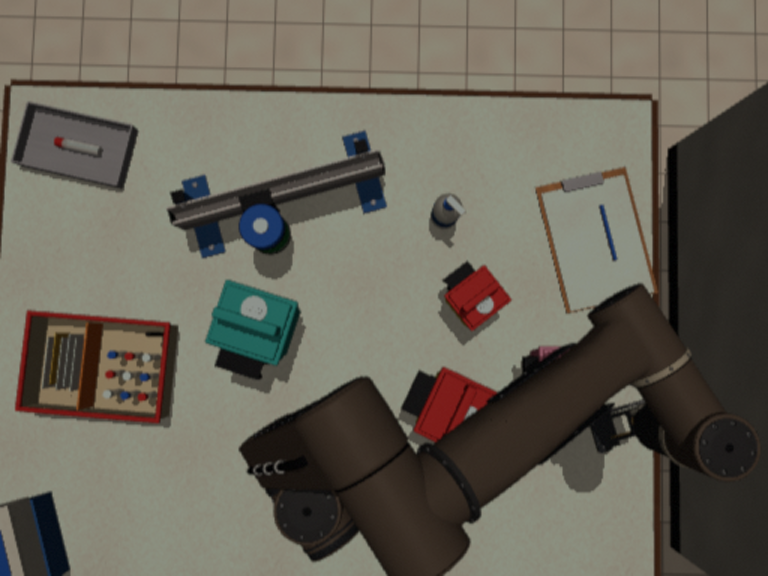

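View pics/side1.png

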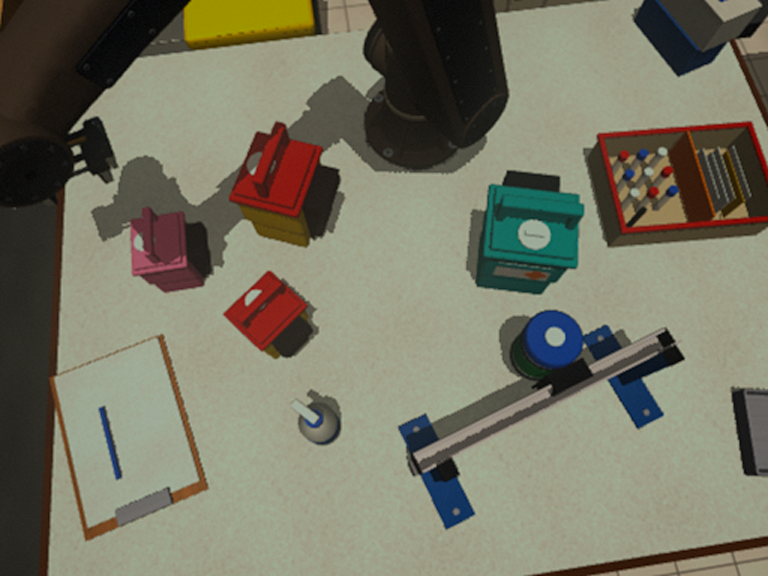

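Candidates (enlarged side-view pixels): pink (165,240), turquoise (530,240), a large yellow with red lid (280,190) and a small yellow with red lid (268,312). The small yellow one fits: it isn't pink or turquoise, and it is the smaller of the two yellows. I'll confirm it in a crop and measure the rail in the same step.

Run:
```python
from h import *
t=camera('top')['frame'][:,:,::-1]; s=camera('side')['frame'][:,:,::-1]
f=lambda im,u,v,w,h,k: cv2.resize(im[v:v+h,u:u+w],(w*k,h*k),interpolation=cv2.INTER_CUBIC)
cv2.imwrite('pics/c2.png',np.clip(1.5*np.hstack([f(t,280,160,80,80,5),f(s,140,170,80,80,5)]),0,255))
a=f(t,105,95,160,70,5); b=f(s,265,210,200,120,4)[:, :]
b=cv2.resize(s[212:318,265:465],(472,250),interpolation=cv2.INTER_CUBIC)
cv2.imwrite('pics/c3.png',np.clip(1.5*a,0,255)); cv2.imwrite('pics/c4.png',np.clip(1.5*f(s,265,212,200,110,4),0,255))
```

```text
[ WARN:0@2.143] global loadsave.cpp:1063 imwrite_ Unsupported depth image for selected encoder is fallbacked to CV_8U.
```

View pics/c2.png

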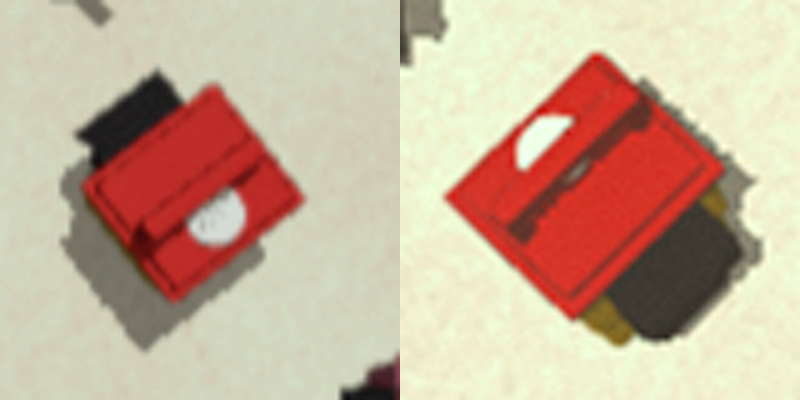

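View pics/c3.png

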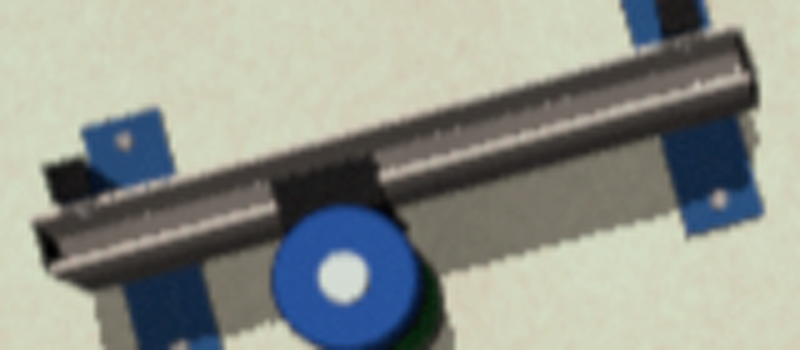

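View pics/c4.png

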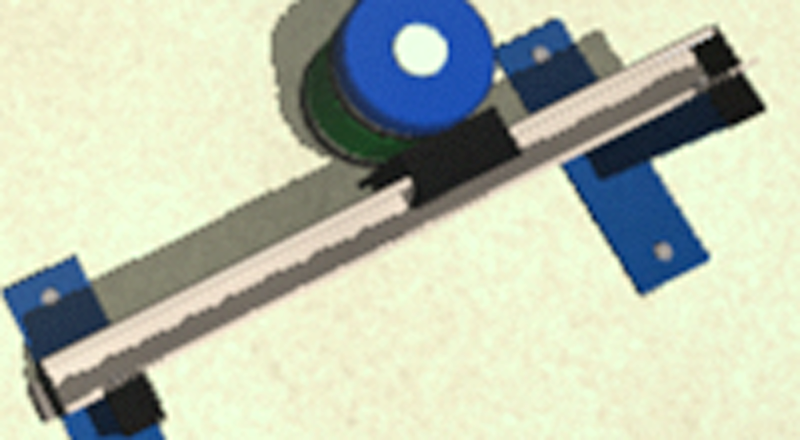

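The crop confirms yellow sides under the small red lid at native top (318,199) and side (176,207). The rail lip shows as the bright line in top crop c3 from (55,268) to (748,78). The tub hanger is at c3 (330,190), and the free stretch is to its right.

Run:
```python
from h import *
t=camera('top'); s=camera('side')
T=lambda u,v,z:ray(t,280+(u-2)/5,160+(v-2)/5,z); S=lambda u,v,z:ray(s,140+(u-402)/5,170+(v-2)/5,z)
def rect(P,n):
    P=np.array(P)[:,:2]; print(n,'cen',P.mean(0).round(4),'edges',[round(np.linalg.norm(P[i]-P[i-1]),4) for i in range(4)],'yaws',[round(np.degrees(np.arctan2(*(P[i]-P[i-1])[::-1])),1) for i in range(4)])
rect([T(*p,.15) for p in [(212,85),(303,200),(177,300),(85,185)]],'top')
rect([S(*p,.15) for p in [(598,53),(725,168),(575,320),(445,195)]],'side')
A=lambda u,v,z:ray(t,105+(u-2)/5,95+(v-2)/5,z); B=lambda u,v,z:ray(s,265+(u-1.5)/4,212+(v-1.5)/4,z)
for n,a,b in [('top lip',A(55,268,.17),A(748,78,.17)),('top flange',A(40,222,.194),A(738,35,.194)),('side lip',B(45,358,.17),B(712,27,.17)),('side flange',B(65,415,.194),B(740,65,.194))]:
    d=(a-b)[:2]; print(n,a.round(4),b.round(4),'mid',((a+b)/2).round(4),np.linalg.norm(d).round(3),'stand yaw',np.degrees(np.arctan2(-d[0],d[1])).round(2))
print('tub lid',A(342,275,.21),B(420,50,.21))
```

```text
top cen [ 0.4395 -0.3524] edges [np.float64(0.1084), np.float64(0.0975), np.float64(0.1075), np.float64(0.0976)] yaws [np.float64(-50.6), np.float64(-140.8), np.float64(129.5), np.float64(39.7)]
side cen [ 0.4459 -0.3508] edges [np.float64(0.1111), np.float64(0.0981), np.float64(0.1113), np.float64(0.1007)] yaws [np.float64(128.2), np.float64(39.2), np.float64(-50.5), np.float64(-141.0)]
top lip [0.5883 0.3235 0.17  ] [ 0.7264 -0.1319  0.17  ] mid [0.6573 0.0958 0.17  ] 0.476 stand yaw 16.87
top flange [0.6144 0.327  0.194 ] [ 0.7487 -0.1249  0.194 ] mid [0.6816 0.1011 0.194 ] 0.471 stand yaw 16.55
side lip [ 0.7263 -0.1307  0.17  ] [0.5883 0.3268 0.17  ] mid [0.6573 0.0981 0.17  ] 0.478 stand yaw -163.21
side flange [ 0.7603 -0.1258  0.194 ] [0.619  0.3235 0.194 ] mid [0.6897 0.0989 0.194 ] 0.471 stand yaw -162.54
tub lid [0.58147492 0.12610127 0.21      ] [0.58336088 0.12458002 0.21      ]
```

The top and side measurements agree: lip midpoint (0.657, 0.097), stand yaw 16.8°, tub at stand y ≈ +49 mm and container yaw ≈ 39.5°. I'll rise first, then go above the container.

```bash
python3 -m handwheel '{"claw":[87,87,87,87,87,87,87,87,87,87],"delta_pos":[[0,0,-60],[0,0,-120],[-50,33,-120],[-100,66,-120],[-160,104,-120],[-215,140,-120],[-270,176,-120],[-318,207,-120],[-318,207,-120],[-318,207,-120]],"twist":[[0,0,0],[0,0,0],[0,0,10],[0,0,20],[0,0,30],[0,0,40],[0,0,50],[0,0,60],[0,0,68],[0,0,68]]}'
python3 - <<'E'
from h import *
s=r.sense();c=camera('wrist'); im=c['frame'][:,:,::-1].copy()
h=find_in(c,'sharps_handle'); print([(round(d['conf'],2),np.round(d['location'],3)) for d in h[:3]])
print(s['tool_pos'],rot(s['tool_rot']).round(3),s['t'])
cv2.imwrite('pics/w5.png',cv2.resize(im,(768,576)))
E
```

```text
t: 2.25
tool_pos: [0.4438, -0.3509, 0.3467]
tool_rot: [0.0, 0.427, 0.904, 0.0]
wrist_force: [-0.9, -0.6, -0.2]
opening: 0.0867
gripper_force: 0.0
[(0.97, array([ 0.252, -0.329,  0.197])), (0.74, array([ 0.441, -0.341,  0.152])), (0.61, array([ 0.274, -0.498,  0.138]))]
[ 0.44375794 -0.35089723  0.34665058] [[-0.635  0.773  0.   ]
 [ 0.773  0.635  0.   ]
 [-0.     0.    -1.   ]] 2.25
```

View pics/w5.png

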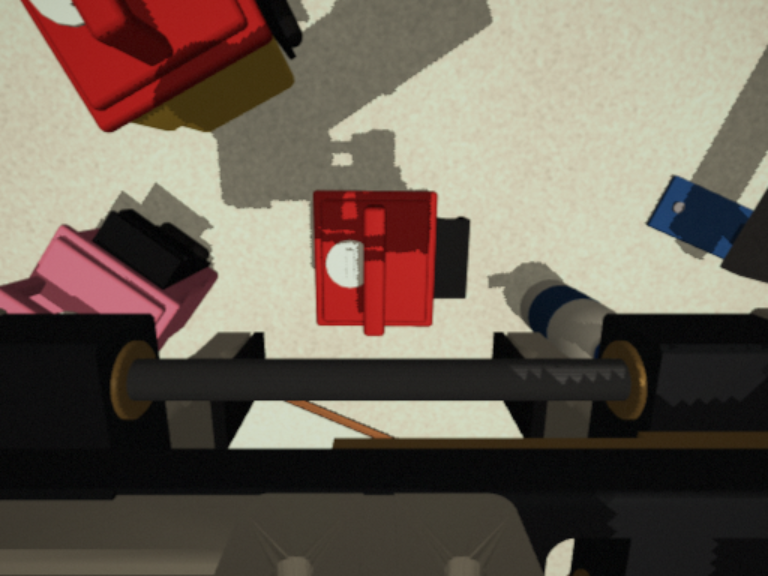

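The wrist view shows the small yellow container, with its bar at px x 364–385, y 205–335 and hook to the right. The bar runs vertically in the image, so the yaw is right.

Run:
```python
from h import *
s=r.sense();c=camera('wrist');A=rot(s['tool_rot'])
W=lambda u,v,z:(ray(c,u/1.5,v/1.5,z,s)-np.array(s['tool_pos']))@A
print('bar',W(374.5,205,.193),W(374.5,335,.193),'w',W(364,270,.193)-W(385,270,.193))
P=[W(*p,.15) for p in [(314,190),(437,190),(434,327),(317,327)]];print(np.round(P,4),np.mean(P,0))
print('hookarm right edge',W(468,218,.13),W(466,298,.13))
```

```text
bar [ 0.04829141 -0.00260474  0.15368711] [-0.04765686 -0.00282924  0.1537017 ] w [ 4.55235995e-06 -1.51884875e-02  1.34656600e-06]
[[ 0.0576 -0.0506  0.1967]
 [ 0.0576  0.0463  0.1967]
 [-0.056   0.0474  0.1967]
 [-0.056  -0.0521  0.1967]] [ 0.00079299 -0.00224736  0.19669429]
hookarm right edge [0.03407615 0.0757974  0.21668232] [-0.03586684  0.07749278  0.21669278]
```

```bash
python3 -m handwheel '{"claw":[87,87,87,87,87,0,0,0,0,0],"delta_pos":[[0,-3,50],[0,-3,100],[0,-3,150],[0,-3,180],[0,-3,180],[0,-3,180],[0,-3,180],[0,-3,180],[0,-3,180],[0,-3,180]],"twist":[[0,0,0],[0,0,0],[0,0,0],[0,0,0],[0,0,0],[0,0,0],[0,0,0],[0,0,0],[0,0,0],[0,0,0]]}'
```

```text
t: 3.65
tool_pos: [0.4405, -0.3542, 0.1668]
tool_rot: [0.0, 0.428, 0.904, 0.0]
wrist_force: [-0.4, -0.3, -0.4]
opening: 0.0428
gripper_force: 0.0
```

```bash
python3 -m handwheel '{"claw":[0,0,0,0,0,0,0,0],"delta_pos":[[0,0,0],[0,0,0],[0,0,0],[0,0,0],[0,0,0],[0,0,0],[0,0,-10],[0,0,-20]],"twist":[[0,0,0],[0,0,0],[0,0,0],[0,0,0],[0,0,0],[0,0,0],[0,0,0],[0,0,0]]}'
```

```text
t: 4.65
tool_pos: [0.4404, -0.3543, 0.1873]
tool_rot: [-0.0, 0.428, 0.904, -0.0]
wrist_force: [0.1, -0.2, -2.9]
opening: 0.0155
gripper_force: 30.0
```

Held securely, weighing about 0.3 kg. I'll lift and carry it, clear of the hand-rub, to a standoff in front of the free stretch while turning it to the stand's yaw. The tongue will be ~10 mm above the lip and the buffer below the channel.

```bash
python3 -m handwheel '{"claw":[0,0,0,0,0,0,0,0,0,0],"delta_pos":[[0,0,-20],[15,12,-45],[45,37,-66],[80,66,-66],[112,100,-66],[132,140,-66],[144,180,-66],[156,220,-66],[164,250,-66],[166,258,-66]],"twist":[[0,0,0],[0,0,0],[0,0,3],[0,0,6],[0,0,9],[0,0,13],[0,0,17],[0,0,20],[0,0,22.6],[0,0,22.6]]}'
python3 -m handwheel '{"claw":[0,0],"delta_pos":[[0,0,0],[0,0,0]],"twist":[[0,0,0],[0,0,0]]}'
python3 - <<'E'
from h import *
f=lambda im,u,v,w,h,k: cv2.resize(im[v:v+h,u:u+w],(w*k,h*k),interpolation=cv2.INTER_CUBIC)
s=r.sense();A=rot(s['tool_rot']);print(s['tool_pos'],A.round(3))
yaw=np.degrees(np.arctan2(A[1,1],A[0,1]));print('yaw',yaw)
xs=np.array([np.cos(np.radians(16.8)),np.sin(np.radians(16.8)),0]);ys=np.array([-xs[1],xs[0],0])
hd=np.array(s['tool_pos'])-A[:,2]*.0192; L=np.array([.657,.097,.17]); print('hook rel lip (stand)',(hd+A[:,1]*.064+A[:,2]*.064-L)@np.c_[xs,ys,[0,0,1]])
t=camera('top');sd=camera('side')
a=f(t['frame'],105,95,200,90,4)[:,:,::-1]; b=f(sd['frame'],230,150,200,150,4)[:,:,::-1]
cv2.imwrite('pics/t6.png',np.clip(1.4*a.astype(float),0,255).astype('uint8'));cv2.imwrite('pics/s6.png',np.clip(1.4*b.astype(float),0,255).astype('uint8'))
E
```

```text
t: 5.9
tool_pos: [0.5386, -0.0743, 0.2526]
tool_rot: [-0.007, 0.589, 0.808, 0.007]
wrist_force: [-0.7, -0.3, -2.2]
opening: 0.0154
gripper_force: 30.0
t: 6.15
tool_pos: [0.537, -0.0758, 0.2525]
tool_rot: [-0.008, 0.589, 0.808, 0.007]
wrist_force: [-0.6, -0.2, -2.0]
opening: 0.016
gripper_force: 30.0
[ 0.53696917 -0.07583219  0.25245192] [[-0.305  0.952 -0.004]
 [ 0.952  0.305  0.02 ]
 [ 0.02   0.002 -1.   ]]
yaw 17.753945476460487
hook rel lip (stand) [-0.10077879 -0.12878301  0.03781472]
```

View pics/s6.png

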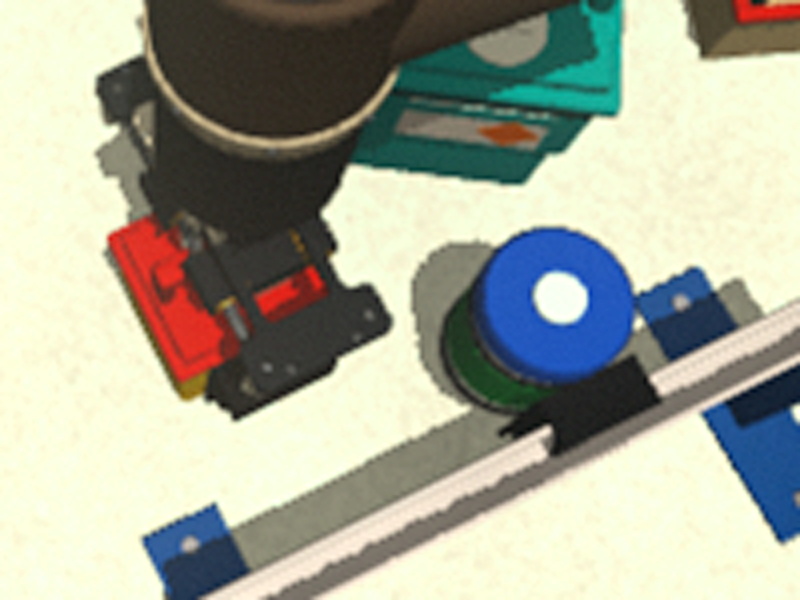

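The tool sits ~13 mm short and 1.2° tilted. Before continuing I need to know whether the arm is touching the turquoise box or has hit a joint limit.

Run:
```python
from h import *
s=r.sense();print(np.round(s['joint_pos'],3),np.round(s['joint_vel'],3),np.round(s['tau'],1),s['wrist_force'],s['tool_pos'],s['t'])
c=camera('top');cv2.imwrite('pics/t7.png',cv2.resize(c['frame'][:,:,::-1],(768,576)))
for n in('top','side'):
  c=camera(n);print([(round(d['conf'],2),np.round(d['location'],3)) for d in find_in(c,'sharps')[:4]])
```

```text
[ 0.206  0.128 -0.227 -0.022 -1.215 -3.03 ] [ 0.001 -0.     0.002 -0.002  0.001 -0.001] [  0.1 -40.7  30.2   7.2  -0.   -0. ] [ 0.17121957  0.12251968 -2.66848839] [ 0.53707429 -0.07580426  0.25251314] 6.25
[(0.89, array([ 0.202, -0.286,  0.199])), (0.7, array([0.378, 0.073, 0.208])), (0.66, array([ 0.282, -0.529,  0.15 ])), (0.45, array([ 0.51 , -0.047,  0.229]))]
[(0.79, array([ 0.233, -0.286,  0.188])), (0.74, array([ 0.299, -0.527,  0.133])), (0.71, array([ 0.568, -0.104,  0.233])), (0.7, array([0.431, 0.14 , 0.198]))]
```

View pics/t7.png

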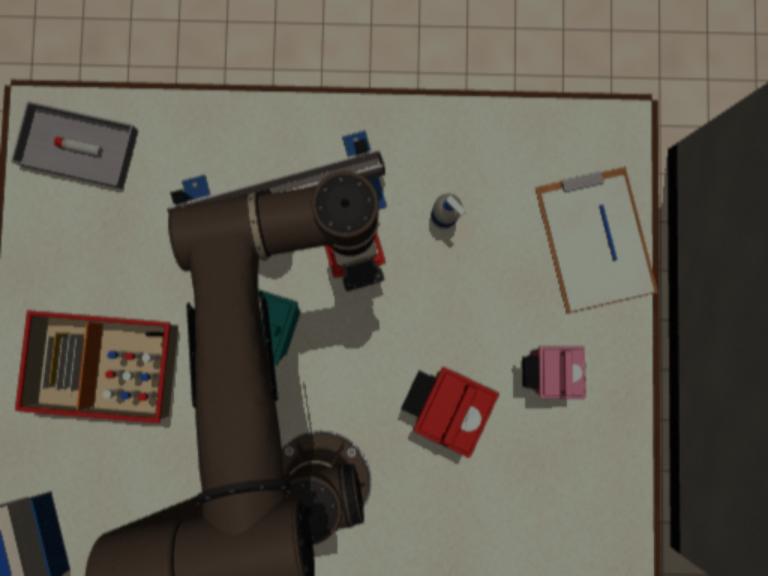

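No collision (joint-1 torque ≈ 0). Joint 6 is at its −3.03 limit, so the half-turned grasp is needed. I'll set the container down gently in clear space, turn the gripper 180° and regrasp.

```bash
python3 -m handwheel '{"claw":[0,0,0,0,0],"delta_pos":[[-15,-8,10],[-30,-16,30],[-45,-25,50],[-45,-25,60],[-45,-25,60]],"twist":[[0,0,-3],[0,0,-6],[0,0,-8],[0,0,-8],[0,0,-8]]}'
python3 -c "
from h import *
s=r.sense();print(s['tool_pos'],rot(s['tool_rot']).round(3),s['joint_pos'])"
```

```text
t: 7.12
tool_pos: [0.5271, -0.1244, 0.1908]
tool_rot: [-0.008, 0.532, 0.847, 0.007]
wrist_force: [-0.8, 0.9, -2.0]
opening: 0.0156
gripper_force: 30.0
[ 0.52709222 -0.12442375  0.19076791] [[-0.434  0.901 -0.005]
 [ 0.901  0.434  0.02 ]
 [ 0.02   0.004 -1.   ]] [ 0.11470313  0.17333539 -0.31792965 -0.02341093 -1.0823548  -2.79594345]
```

```bash
python3 -m handwheel '{"claw":[0,0,0,0,0,0],"delta_pos":[[0,0,8],[0,0,16],[-0.5,0,21],[-0.5,0,23],[-0.5,0,24],[-0.5,0,24.5]],"twist":[[0.2,-1.15,0],[0.2,-1.15,0],[0.2,-1.15,0],[0.2,-1.15,0],[0.2,-1.15,0],[0.2,-1.15,0]]}'
```

```text
t: 7.88
tool_pos: [0.5276, -0.1246, 0.1669]
tool_rot: [0.001, 0.531, 0.847, 0.001]
wrist_force: [-0.2, -0.7, -1.5]
opening: 0.0157
gripper_force: 30.0
```

```bash
python3 -m handwheel '{"claw":[0,40,87,87,87,87,87,87,87,87],"delta_pos":[[0,0,1],[0,0,1],[0,0,1],[0,0,1],[0,0,1],[0,0,-30],[0,0,-85],[0,0,-85],[0,0,-85],[0,0,-85]],"twist":[[0,0,0],[0,0,0],[0,0,0],[0,0,0],[0,0,0],[0,0,0],[0,0,-10],[0,0,-20],[0,0,-30],[0,0,-40]]}'
python3 -m handwheel '{"claw":[87,87,87,87,87,87,87,87,87,87],"delta_pos":[[0,0,0],[0,0,0],[0,0,0],[0,0,0],[0,0,0],[0,0,0],[0,0,0],[0,0,0],[0,0,0],[0,0,0]],"twist":[[0,0,-10],[0,0,-20],[0,0,-30],[0,0,-40],[0,0,-50],[0,0,-60],[0,0,-70],[0,0,-80],[0,0,-90],[0,0,-100]]}'
python3 -m handwheel '{"claw":[87,87,87,87,87,87],"delta_pos":[[0,0,0],[0,0,0],[0,0,0],[0,0,0],[0,0,0],[0,0,0]],"twist":[[0,0,-10],[0,0,-20],[0,0,-30],[0,0,-40],[0,0,-40],[0,0,-40]]}'
python3 - <<'E'
from h import *
s=r.sense();c=camera('wrist');print(s['tool_pos'],rot(s['tool_rot']).round(3),np.round(s['joint_pos'],2))
cv2.imwrite('pics/w8.png',cv2.resize(c['frame'][:,:,::-1],(768,576)))
E
```

```text
t: 9.12
tool_pos: [0.5272, -0.1245, 0.2519]
tool_rot: [0.001, 0.207, 0.978, 0.001]
wrist_force: [1.0, -0.2, -0.4]
opening: 0.087
gripper_force: 0.0
t: 10.38
tool_pos: [0.5272, -0.1245, 0.2517]
tool_rot: [0.001, -0.617, 0.787, -0.0]
wrist_force: [-0.4, -0.6, -0.2]
opening: 0.0872
gripper_force: 0.0
t: 11.12
tool_pos: [0.5272, -0.1246, 0.2517]
tool_rot: [-0.001, 0.846, -0.533, 0.0]
wrist_force: [-0.5, 0.3, 0.4]
opening: 0.0871
gripper_force: 0.0
[ 0.5272372  -0.12455296  0.25170346] [[ 0.432 -0.902  0.002]
 [-0.902 -0.432  0.001]
 [ 0.    -0.002 -1.   ]] [ 0.13  0.12 -0.24 -0.   -1.2   0.32]
```

View pics/w8.png

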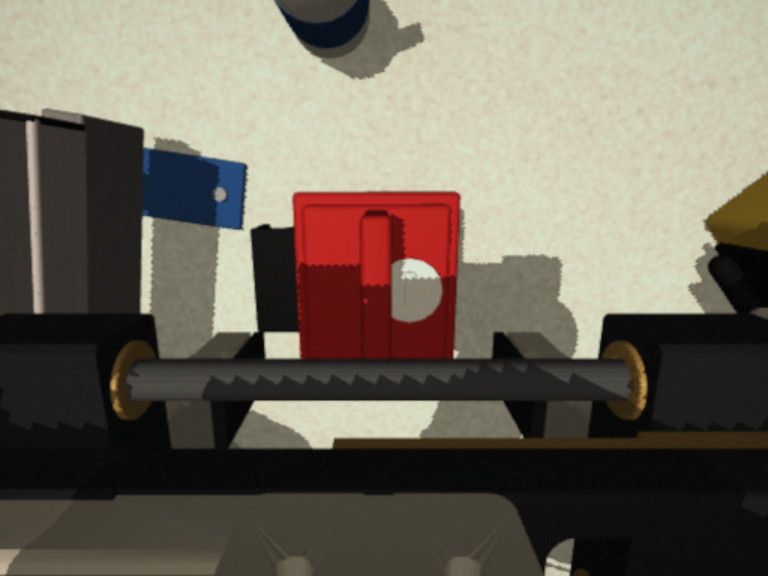

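The container stands upright and aligned (bar at px x≈375), with the gripper half-turned over it. I'll descend and regrasp.

```bash
python3 -m handwheel '{"claw":[70,50,50,0,0,0,0,0,0,0],"delta_pos":[[0,0,40],[0,0,75],[0,0,85],[0,0,85],[0,0,85],[0,0,85],[0,0,85],[0,0,85],[0,0,85],[0,0,85]],"twist":[[0,0,0],[0,0,0],[0,0,0],[0,0,0],[0,0,0],[0,0,0],[0,0,0],[0,0,0],[0,0,0],[0,0,0]]}'
python3 -m handwheel '{"claw":[0,0,0,0],"delta_pos":[[0,0,0],[0,0,-5],[0,0,-15],[0,0,-30]],"twist":[[0,0,0],[0,0,0],[0,0,0],[0,0,0]]}'
python3 -c "
from h import *
s=r.sense();print(s['tool_pos'],rot(s['tool_rot']).round(3),s['joint_pos'])"
```

```text
t: 12.42
tool_pos: [0.5279, -0.1244, 0.1671]
tool_rot: [-0.001, 0.847, -0.531, 0.001]
wrist_force: [1.4, 2.3, 2.4]
opening: 0.016
gripper_force: 30.0
t: 12.92
tool_pos: [0.5269, -0.1246, 0.1971]
tool_rot: [-0.0, 0.847, -0.532, -0.0]
wrist_force: [-0.1, 0.9, -1.2]
opening: 0.0159
gripper_force: 30.0
[ 0.52686139 -0.12460977  0.19706923] [[ 0.435 -0.9    0.   ]
 [-0.9   -0.435  0.001]
 [-0.    -0.    -1.   ]] [ 1.29451492e-01  1.61654455e-01 -3.26274878e-01 -6.59369321e-04
 -1.08260861e+00  3.20896035e-01]
```

```bash
python3 -m handwheel '{"claw":[0,0,0,0,0,0],"delta_pos":[[-5,-5,-25],[-20,-20,-45],[-35,-37,-56],[-50,-53,-56],[-50,-53,-56],[-50,-53,-56]],"twist":[[0,0,2],[0,0,4],[0,0,7],[0,0,9],[0,0,9],[0,0,9]]}'
cat > st.py <<'E'
from h import *
s=r.sense();A=rot(s['tool_rot']);xs=np.array([np.cos(np.radians(16.8)),np.sin(np.radians(16.8)),0]);S=np.c_[xs,[-xs[1],xs[0],0],[0,0,1]]
print('tool in stand axes\n',(S.T@A).round(3))
hd=np.array(s['tool_pos'])-A[:,2]*.0192; L=np.array([.657,.097,.17]); print('hook rel lip (mm)',((hd-A[:,1]*.064+A[:,2]*.064-L)@S*1e3).round(1),'j6',s['joint_pos'][5], s['wrist_force'])
E
python3 st.py
python3 - <<'E'
from h import *
f=lambda im,u,v,w,h,k: cv2.resize(im[v:v+h,u:u+w],(w*k,h*k),interpolation=cv2.INTER_CUBIC)
c=camera('side');cv2.imwrite('pics/s9.png',np.clip(1.4*f(c['frame'],230,180,200,150,4)[:,:,::-1].astype(float),0,255).astype('uint8'))
E
```

```text
t: 13.68
tool_pos: [0.553, -0.0566, 0.2532]
tool_rot: [-0.001, 0.803, -0.596, 0.0]
wrist_force: [0.5, 0.1, -3.1]
opening: 0.0155
gripper_force: 30.0
tool in stand axes
 [[ 0.001 -1.     0.002]
 [-1.    -0.001  0.   ]
 [-0.    -0.002 -1.   ]]
hook rel lip (mm) [ -79.8 -117.    38.6] j6 0.04383086143836057 [ 0.45451223  0.05330709 -3.1325083 ]
```

View pics/s9.png

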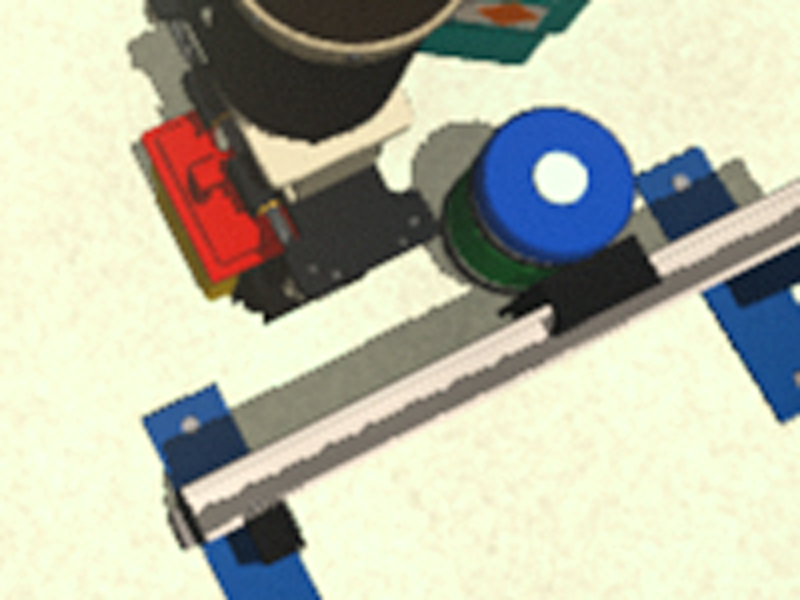

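The container is parallel to the rail with a clear stretch ahead. I'll advance over the lip, watching the force, and then lower it.

```bash
python3 -m handwheel '{"claw":[0,0,0,0,0,0],"delta_pos":[[0,-20,0],[0,-40,0],[0,-60,0],[0,-75,0],[0,-80,0],[0,-80,0]],"twist":[[0,0,0],[0,0,0],[0,0,0],[0,0,0],[0,0,0],[0,0,0]]}'; python3 st.py
python3 -m handwheel '{"claw":[0,0,0,0,0],"delta_pos":[[0,0,6],[0,0,12],[0,0,17],[0,0,20],[0,0,20]],"twist":[[0,0,0],[0,0,0],[0,0,0],[0,0,0],[0,0,0]]}'; python3 st.py
```

```text
t: 14.48
tool_pos: [0.6296, -0.0335, 0.2527]
tool_rot: [-0.001, 0.803, -0.596, 0.0]
wrist_force: [-0.7, -0.2, -2.3]
opening: 0.0154
gripper_force: 30.0
tool in stand axes
 [[-0.    -1.     0.001]
 [-1.     0.     0.   ]
 [-0.    -0.001 -1.   ]]
hook rel lip (mm) [ 1.00e-01 -1.17e+02  3.80e+01] j6 0.03744382337015309 [-0.70500807 -0.19047975 -2.28458427]
t: 15.1
tool_pos: [0.6297, -0.0334, 0.2327]
tool_rot: [-0.001, 0.803, -0.596, 0.0]
wrist_force: [-0.3, 0.3, -2.3]
opening: 0.0158
gripper_force: 30.0
tool in stand axes
 [[-0.    -1.     0.001]
 [-1.     0.     0.   ]
 [-0.    -0.001 -1.   ]]
hook rel lip (mm) [   0.3 -116.9   17.9] j6 0.03728908939507802 [-0.30730464  0.26123715 -2.28014195]
```

```bash
python3 -m handwheel '{"claw":[0,0,0],"delta_pos":[[0,0,4],[0,0,7],[0,0,9]],"twist":[[0,0,0],[0,0,0],[0,0,0]]}'
python3 -m handwheel '{"claw":[0,0,0,0],"delta_pos":[[0,0,2],[0,0,4],[0,0,5],[0,0,5]],"twist":[[0,0,0],[0,0,0],[0,0,0],[0,0,0]]}'; python3 st.py
```

```text
t: 15.48
tool_pos: [0.6298, -0.0333, 0.2237]
tool_rot: [-0.001, 0.803, -0.596, 0.0]
wrist_force: [-0.5, -1.0, -2.5]
opening: 0.0154
gripper_force: 30.0
t: 15.98
tool_pos: [0.6299, -0.0333, 0.2189]
tool_rot: [-0.001, 0.803, -0.596, 0.0]
wrist_force: [-0.1, 0.5, -2.4]
opening: 0.0157
gripper_force: 30.0
tool in stand axes
 [[-0.    -1.     0.002]
 [-1.     0.     0.   ]
 [-0.    -0.002 -1.   ]]
hook rel lip (mm) [   0.4 -116.9    4.2] j6 0.03728023228784237 [-0.09802893  0.49981147 -2.40839069]
```

```bash
python3 -m handwheel '{"claw":[0,0,0,0,0],"delta_pos":[[0,1,2],[0,2,4],[0,2.7,5.5],[0,2.7,6.5],[0,2.7,6.5]],"twist":[[1.2,0,0],[2.4,0,0],[3.5,0,0],[3.5,0,0],[3.5,0,0]]}'; python3 st.py
python3 -m handwheel '{"claw":[0,0,0],"delta_pos":[[0,0,1],[0,0,1.5],[0,0,1.5]],"twist":[[0,0,0],[0,0,0],[0,0,0]]}'; python3 st.py
```

```text
t: 16.6
tool_pos: [0.6273, -0.0341, 0.2126]
tool_rot: [-0.025, 0.802, -0.596, 0.019]
wrist_force: [0.2, -0.5, -2.5]
opening: 0.0158
gripper_force: 30.0
tool in stand axes
 [[-0.    -0.998  0.063]
 [-1.     0.     0.   ]
 [-0.    -0.063 -0.998]]
hook rel lip (mm) [   0.3 -116.9    1.9] j6 0.040147148709964005 [ 0.19195284 -0.52907055 -2.46603537]
t: 16.98
tool_pos: [0.6275, -0.034, 0.2108]
tool_rot: [-0.025, 0.802, -0.596, 0.019]
wrist_force: [-0.1, 0.4, -2.6]
opening: 0.0158
gripper_force: 30.0
tool in stand axes
 [[-0.    -0.998  0.063]
 [-1.     0.     0.   ]
 [-0.    -0.063 -0.998]]
hook rel lip (mm) [ 6.000e-01 -1.169e+02  1.000e-01] j6 0.04016733546666665 [-0.10283069  0.41940501 -2.5614612 ]
```

No contact yet, so I'll keep lowering in small steps.

```bash
for i in 1; do :; done
python3 -m handwheel '{"claw":[0,0,0],"delta_pos":[[0,0,0.7],[0,0,1],[0,0,1]],"twist":[[0,0,0],[0,0,0],[0,0,0]]}'
python3 -m handwheel '{"claw":[0,0,0],"delta_pos":[[0,0,0.7],[0,0,1],[0,0,1]],"twist":[[0,0,0],[0,0,0],[0,0,0]]}'; python3 st.py
```

```text
t: 17.35
tool_pos: [0.6275, -0.0341, 0.2103]
tool_rot: [-0.025, 0.802, -0.596, 0.019]
wrist_force: [-1.6, 0.6, 1.1]
opening: 0.0158
gripper_force: 30.0
t: 17.73
tool_pos: [0.6274, -0.0343, 0.21]
tool_rot: [-0.025, 0.802, -0.596, 0.019]
wrist_force: [-4.5, 0.2, 5.9]
opening: 0.0155
gripper_force: 30.0
tool in stand axes
 [[ 0.    -0.998  0.063]
 [-1.    -0.    -0.   ]
 [ 0.    -0.063 -0.998]]
hook rel lip (mm) [   0.5 -117.1   -0.7] j6 0.0401727498622027 [-4.50962591  0.19779241  5.87743455]
```

Contact is at hook height ≈ 0 relative to the lip, so it is seated. I'll ease the preload and release, retreat along the tool axis, and check.

```bash
python3 -m handwheel '{"claw":[0,0,20,24,30,40,60,70,70,70],"delta_pos":[[0,0.4,-0.7],[0,0.4,-0.7],[0,0.4,-0.7],[0,0.4,-0.7],[0,0.4,-0.7],[0,0.4,-0.7],[0,0.4,-0.7],[0,0.4,-0.7],[0,0.4,-0.7],[0,0.4,-0.7]],"twist":[[0,0,0],[0,0,0],[0,0,0],[0,0,0],[0,0,0],[0,0,0],[0,0,0],[0,0,0],[0,0,0],[0,0,0]]}'; python3 st.py
python3 -m handwheel '{"claw":[70,70,70,70,70],"delta_pos":[[0,0,-15],[0,0,-40],[0,0,-80],[0,0,-120],[0,0,-120]],"twist":[[0,0,0],[0,0,0],[0,0,0],[0,0,0],[0,0,0]]}'
python3 - <<'E'
from h import *
s=r.sense();c=camera('wrist');A=rot(s['tool_rot']);print(s['tool_pos'],s['wrist_force'])
xs=np.array([np.cos(np.radians(16.8)),np.sin(np.radians(16.8)),0]);S=np.c_[xs,[-xs[1],xs[0],0],[0,0,1]];L=np.array([.657,.097,.17])
# expected bar top & lid corners (hung, 3.5 deg) and red mask in wrist image
B=S@R.from_euler('y',-3.5,degrees=True).as_matrix()
hook=L+S@[0,-.117,0]; h0=hook+B@[-.064,0,.064]
print('exp bar top ends',proj(c,[h0+B@[dx,dy,.007] for dx in(-.008,.008) for dy in(-.048,.048)],s).round(1).tolist())
print('exp lid',proj(c,[h0+B@[dx,dy,-.036] for dx in(-.051,.051) for dy in(-.058,.058)],s).round(1).tolist())
hsv=cv2.cvtColor(c['frame'],cv2.COLOR_RGB2HSV);m=((hsv[...,0]<8)|(hsv[...,0]>172))&(hsv[...,1]>150)&(hsv[...,2]>40)
n,l,st,ce=cv2.connectedComponentsWithStats(m.astype('uint8'))
for i in range(1,n):
    if st[i,4]>500:
        print(st[i],cv2.minAreaRect(np.argwhere(l==i)[:,::-1].astype(np.float32)))
for nme in('top','side'):
    c=camera(nme)
    for q in('tub_center','handrub','sharps'): print(nme,q,[(round(d['conf'],2),np.round(d['location'],3).tolist()) for d in find_in(c,q)[:4]])
E
```

```text
t: 18.98
tool_pos: [0.6271, -0.0342, 0.2096]
tool_rot: [-0.025, 0.802, -0.596, 0.019]
wrist_force: [0.5, 0.0, -0.2]
opening: 0.069
gripper_force: 0.0
tool in stand axes
 [[-0.    -0.998  0.063]
 [-1.     0.     0.   ]
 [-0.    -0.063 -0.998]]
hook rel lip (mm) [   0.2 -116.9   -1. ] j6 0.04020508747903669 [ 0.50836616  0.03706893 -0.2014369 ]
t: 19.6
tool_pos: [0.6214, -0.0366, 0.3349]
tool_rot: [-0.028, 0.802, -0.596, 0.022]
wrist_force: [0.4, 0.0, -1.9]
opening: 0.07
gripper_force: 0.0
[ 0.62139366 -0.03655122  0.33487773] [ 0.37478732  0.03783766 -1.92304727]
exp bar top ends [[264.1, 141.6], [263.1, 244.7], [245.6, 141.6], [246.2, 244.7]]
exp lid [[306.1, 128.4], [301.3, 237.1], [203.8, 128.3], [208.1, 236.8]]
[ 206  128   97  111 8886] ((254.0, 183.0), (95.99998474121094, 109.99998474121094), 0.0)
top tub_center [(0.68, [0.576, 0.121, 0.201])]
top handrub [(0.81, [0.637, -0.281, 0.128]), (0.62, [0.731, -0.096, 0.054])]
top sharps [(0.98, [0.371, 0.096, 0.21]), (0.97, [0.209, -0.286, 0.201]), (0.73, [0.28, -0.528, 0.151])]
side tub_center [(0.89, [0.608, 0.127, 0.205])]
side handrub [(0.76, [0.653, -0.28, 0.127])]
side sharps [(0.84, [0.297, -0.527, 0.14]), (0.67, [0.653, -0.052, 0.19]), (0.61, [0.235, -0.287, 0.188])]
```

The lid blob matches the seated prediction within a couple of pixels, with no yaw. I'll retreat further and cross-check from the fixed cameras.

```bash
python3 -m handwheel '{"claw":[70,70,70,70,70,70,70,70],"delta_pos":[[0,0,-20],[0,20,-40],[0,60,-50],[0,110,-50],[0,160,-50],[0,180,-50],[0,180,-50],[0,180,-50]],"twist":[[0,0,0],[0,0,0],[0,0,0],[0,0,0],[0,0,0],[0,0,0],[0,0,0],[0,0,0]]}'
python3 - <<'E'
from h import *
xs=np.array([np.cos(np.radians(16.8)),np.sin(np.radians(16.8)),0]);S=np.c_[xs,[-xs[1],xs[0],0],[0,0,1]];L=np.array([.657,.097,.17])
for nme in('side','top'):
    c=camera(nme);hsv=cv2.cvtColor(c['frame'],cv2.COLOR_RGB2HSV);m=((hsv[...,0]<8)|(hsv[...,0]>172))&(hsv[...,1]>150)&(hsv[...,2]>40)
    n,l,st,ce=cv2.connectedComponentsWithStats(m.astype('uint8'))
    for dz,tilt in((0,3.5),(0,0),(.008,3.5),(.02,3.5)):
        B=S@R.from_euler('y',-tilt,degrees=True).as_matrix(); h0=L+S@[0,-.117,dz]+B@[-.064,0,.064]
        P=proj(c,[h0+B@[dx,dy,-.036] for dx in(-.0485,.0485) for dy in(-.055,.055)]+[h0+B@[dx,dy,.007] for dx in(-.008,.008) for dy in(-.048,.048)])
        print(nme,dz,tilt,'exp bbox',P.min(0).round(1),P.max(0).round(1))
    e=P.mean(0)
    for i in range(1,n):
        if st[i,4]>150 and np.linalg.norm(ce[i]-e)<40: print('seen',st[i][:2],st[i][:2]+st[i][2:4],st[i,4])
    print([(round(d['conf'],2),np.round(d['location'],3).tolist()) for q in('tub_center','handrub') for d in find_in(c,q)[:1]])
s=r.sense();print(s['wrist_force'],s['t'])
E
```

```text
t: 21.05
tool_pos: [0.4457, -0.089, 0.3679]
tool_rot: [-0.025, 0.802, -0.596, 0.019]
wrist_force: [0.3, 0.0, -0.0]
opening: 0.0697
gripper_force: 0.0
side 0 3.5 exp bbox [279.6 226.2] [338.6 281. ]
side 0 0 exp bbox [280.1 226.1] [339.  281.6]
side 0.008 3.5 exp bbox [279.8 225.4] [339.3 280.7]
side 0.02 3.5 exp bbox [280.1 224.2] [340.3 280.1]
seen [279 228] [339 284] 1776
[(0.59, [0.601, 0.118, 0.2]), (0.76, [0.652, -0.281, 0.125])]
top 0 3.5 exp bbox [203.2 118.6] [243.7 156.2]
top 0 0 exp bbox [203. 118.] [243.5 155.4]
top 0.008 3.5 exp bbox [202.9 118. ] [243.6 155.8]
top 0.02 3.5 exp bbox [202.5 117.2] [243.5 155.2]
seen [203 119] [245 158] 966
[(0.67, [0.586, 0.127, 0.198]), (0.83, [0.637, -0.28, 0.127])]
[-0.28188548 -0.60126065 -0.06749107] 21.35
```

The fixed cameras agree with the fully seated pose, and the tub and bottle haven't moved. Handing in.

```bash
python3 -c "
from plant import job
print(job.close_job())"
```

```text
the job is handed in; nothing more can be done
None
```

The small yellow sharps container now hangs straight on the free stretch of rail to the right of the wipes tub; camera and force readings agree with its hook being fully home. The tub and hand-rub bottle read unmoved, and the job was handed in at about 21 s, after one set-down and regrasp when joint 6 reached its limit.

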